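# Unlock the cutting plotter and hold its cover open

## Task

The stay of the cutting plotter's cover is broken and I have to reach in to clear a scrap of card: slide the transport lock fully to its end stop, towards the cover's handle, to free the cover, then lift the cover and hold it 45 degrees open. Finish while still holding the cover steady there with the gripper's fingers: it falls shut if let go, so do not release it and do not prop it on anything. Leave the bottle, glue stick, tape roll and scissors where they are.

Things in the scene. Friction and masses are not known exactly. Their poses are not given: they have to be found in the camera images.
- plotter: Desktop cutting plotter, white housing 265 (x) x 460 (y) x 112 mm high, fixed to the table. Origin: on the table under the housing, 165 mm behind the front face and 100 mm before the back face, midway across the width; its x axis points from the front (robot side) to the back, y to the left, z up. A front deck at height 70 mm runs from x = -165 to -70 mm; behind it the hollow upper housing is covered by the hinged cover.
- cover (a joint): Opening angle of the cover in rad: 0 closed (flat), grows as its front edge is lifted, 0.785 is 45 degrees, stop at 1.35. Grey flat cover 160 mm deep, 456 mm wide, 8 mm thick, 0.25 to 0.5 kg, hinged along the back of the plotter; it swings freely and falls shut from every angle. Held down by the transport lock (about 1 degree of play) until the lock has been slid at least 36 mm.
- cover_handle (a point): Middle of the cover's bow handle: a round aluminium bar, 10 mm thick and 120 mm long, parallel to the plotter's y axis, 44 mm in front of the cover's front edge and joined to it by two 10 mm arms at the bar's ends. Free gap between bar and cover edge 39 mm. 204 mm from the hinge line; with the cover shut it lies at height 116.5 mm, 46 mm above the deck and at plotter x = -114 mm, y = 0. It moves with the cover.
- cover_hinge (a point): Middle of the cover's hinge line, at plotter x = 90, y = 0 mm, height 112.5 mm. The hinge axis is the plotter's y axis through this point; the underside of the cover and, 4 mm above it, the handle bar's centre plane pass by it.
- lock (a joint): Position of the transport lock in m: 0 to 0.012 at the start (locked), 0.05 at its end stop (free), growing as it moves along the plotter's +y (to the left seen from the robot, towards the handle). Sliding friction about 1.5 N; it stays where it is left.
- lock_top (a point): Centre of the top of the transport lock: a black upright grip 24 (x) x 20 (y) x 60 mm high on a short aluminium track on the front deck, right of the cover's handle; top at height 143.5 mm. At joint 0 it is at plotter x = -130, y = -190 mm; at the end stop at y = -140 mm. A tongue 20 mm wide and 8 mm thick sticks out 38 mm from its back face (towards +x) at 124 to 132 mm height and, when locked, lies over a tab (plotter y = -215 to -165 mm) on the cover's front edge.
- bottle: Bystander: upright glass bottle, 64 mm across, 190 mm tall, 0.35 kg, in front of the plotter at its left end. Origin: centre of its underside.
- glue_stick: Bystander: upright white glue stick, 29 mm across, 100 mm tall, in front of the plotter. Origin: centre of its underside.
- tape_roll: Bystander: roll lying flat, 90 mm across, 30 mm high, right of the plotter. Origin: centre of its underside.
- scissors: Bystander: scissors lying flat in front of the plotter, 160 mm long along their y axis, 74 mm wide, 10 mm high. Origin: at the pivot, on the table.

How it is judged:
By the outcome, as a careful person would: the job done as asked, in the order asked, and still so for the second after the job is handed in, while the arm keeps its last pose, push and grip.
It also fails if it takes over 48 s, if anything falls off the work surface, if the arm or the gripper's body presses on something with over 40 N, if the wrist force passes 120 N, or if a joint passes its speed limit or range.

## Robot

A 6-joint arm with a two-finger parallel gripper is mounted at the origin on the work surface. World frame = base frame: x ahead of the robot, y to its left, z up, the work surface at z = 0. Lengths are in m, angles in degrees, forces in N, time in s.
With the tool pointing down it reaches from about 0.375 to 0.9 m from the base axis. Payload 3.1 kg.
Tool frame: the origin (TCP) lies on the centre line of the jaws, within the pads' length; the fingertips stand 25 mm ahead of it and the grasp point (between the pads) lies 6 mm ahead of it; z points along the fingers, y is the line along which they close (so a half turn about z gives the same grasp; the last joint's range is limited). The gripper opens to 85 mm and grips with 20 to 120 N. Pads are 22 mm wide; open, the fingers measure 114 mm over their backs; the gripper's body (76 mm by 85 mm) begins 54 mm behind the grasp point. The pads swing forward as they close: fully open they stand 13 mm farther back than shut.
Start: joints at [-74.456, 30.224, 82.088, -0, 67.689, -10.227], TCP at [0.272, -0.563, 0.256] pointing down, gripper open.
Joint ranges: [-176.69, 176.69], [-43.24, 126.21], [12.49, 139.97], [-82, 262], [0, 151.66], [-163.58, 163.58]. Speed limits (degrees/s): [159.86, 159.86, 180, 180, 180, 180].

## Interface

Orientations are given as a 3x3 rotation matrix whose columns are the frame's x, y, z axes.
In Python, from bench import sense, cams, order gives the robot as it stands.
- The arm moves only by the tool send_rows, never from a script. Its argument "targets" is a list that holds one entry, the list of rows, each a list of 7 numbers: the opening in per cent of the stroke, from 0 (shut) to 100 (fully open), then the shift along the tool's x, y, z in mm, then the turn, a rotation vector about the tool's x, y, z in degrees. A call has 1 to 10 rows; each row shifts and turns the commanded pose from where the row before left it, along the tool's axes as they then stand; what a row does not reach is not made up. A row lasts 1/8 s, in which the tool goes at most 62.5 mm and 10.7 degrees, less where a joint would pass 70% of its speed; a pose out of reach is approached as far as the arm can. A call with a gripper value outside its range is refused whole. The fingers move at their own pace and stop on an object; "force" is the grip in N (left out, the last holds). Time passes only in rows, so rows that do not move let the fingers close. It gives the time, the measured TCP pose, the force, the opening and the grip force at its end, in the units of the state.
- sense(): the state, without advancing time (a new reading comes with each control period).
- cams.snapshot(name): name is "side" or "top"; returns a dict with "color" (400x640x3 uint8, red, green, blue), "mtx" (3x3 intrinsics, pixels), "extrinsics" (4x4, takes a point from camera to world coordinates). Camera axes: x right, y up, looking along -z (the intrinsics and any distortion apply to the point x, -y, -z); pixel columns grow to the right and rows downward; lengths in m; the calibration is good to about 2 mm. A picture is of the moment at which its call begins. There is no depth.
- order.finish_job(): hands the job in; it is judged then, once.
Trained networks look in the newest picture that a camera, given by its name, has taken for a name from the list of things; names that differ only in an ending like _2 or _b are one class to them, and where a whole thing is asked for, a point or a joint stands for the part that bears it (a point fixed in the world has none). Each returns a list of dicts, best first, with "score" (0 to 1); they miss things now and then, are a little off and sometimes report something else, mostly with a low value. They report only what shows in the picture. A call takes as long as a camera call.
- cams.recognise(camera, query): "position" ([x, y, z] in m, in the coordinates of the camera as it stood for that picture, good to about 4 mm: the middle of the surface that is visible of it).
- cams.silhouettes(camera, query): "region" (400x640 bool, what is visible of it).
- cams.spot_point(camera, query): "position" ([x, y, z] in m, in the coordinates of the camera as it stood for that picture, good to about 4 mm: a listed point, or the origin of a listed thing).
The state is a dict: "clock": time; "q": joint angles; "qvel": joint speeds; "tau": joint torques, N m; "tcp_pos": TCP position; "tool_rot": TCP orientation; "force": force on the tool from outside, world axes, zero at the start; "wrist_torque": the same for the moment, N m; "grip_width": finger opening in m; "grip_force": force on a finger pad.
Only numpy, scipy, OpenCV 4.12 (cv2) and the standard library are available. Lean on these libraries where they do the work, as an engineer would, in place of code of your own. Each camera call takes 0.05 s, during which the arm holds its last target. There are 200 camera calls.

## Working session

There is one attempt and no reset: what is moved stays moved. The work goes in short steps, Python scripts to look and compute and a tool call to move; the robot and the scene stay as the last step left them, time stands still between calls to the robot, and variables do not carry over. Pictures are saved under pics/ and viewed, at most 10 in all, crops included, and the job is handed in when it is done.

Besides the shell and the picture viewer there is one more tool, called after "Emit:" as name(argument=value, ...) on one line, values as JSON. send_rows: Moves the arm, as the interface text tells. Its arguments: {"type":"object","properties":{"targets":{"type":"array"},"force":{"type":"number"}},"required":["targets"]}

```bash
ls; mkdir -p pics
cat > h.py <<'E'
import numpy as np, cv2
from bench import sense, cams, order
def w(s,p): 
    E=np.array(s["extrinsics"]); return E[:3,:3]@np.array(p)+E[:3,3]
def spots(cam,names):
    s=cams.snapshot(cam)
    for n in names:
        for r in cams.spot_point(cam,n)[:2]: print(cam,n,np.round(w(s,r["position"]),4),round(r["score"],2))
    return s
E
python3 - <<'E'
from h import *
for c in("side","top"):
    s=spots(c,["plotter","cover_handle","cover_hinge","lock_top","bottle","glue_stick","scissors","tape_roll"])
    cv2.imwrite(f"pics/{c}0.png",s["color"][:,:,::-1])
print(sense()["clock"],sense()["tool_rot"])
E
```

```text
pics
side plotter [ 0.6426 -0.0207  0.0023] 0.89
side cover_handle [ 0.5331 -0.0129  0.1173] 0.77
side cover_hinge [ 0.7307 -0.0251  0.1111] 0.75
side lock_top [ 0.5011 -0.1892  0.1432] 0.62
side bottle [ 0.413   0.2016 -0.0037] 0.69
side glue_stick [ 0.4315  0.086  -0.0049] 0.89
side scissors [ 0.3776 -0.084   0.0006] 0.96
side tape_roll [ 5.125e-01 -3.292e-01  2.000e-04] 0.93
top plotter [ 6.417e-01 -1.850e-02 -3.000e-04] 0.71
top cover_handle [ 0.5347 -0.0084  0.1111] 0.64
top cover_hinge [ 0.7359 -0.0279  0.1106] 0.71
top lock_top [ 0.4973 -0.1942  0.1408] 0.51
top bottle [0.414  0.2051 0.0018] 0.98
top glue_stick [0.4276 0.0891 0.0017] 0.51
top tape_roll [ 0.5184 -0.3278 -0.0037] 0.91
0.9 [[ 9.00536329e-01  4.34780771e-01  1.97132307e-05]
 [ 4.34780771e-01 -9.00536329e-01 -2.40473589e-05]
 [ 7.29715119e-06  3.02264540e-05 -1.00000000e+00]]
```

View pics/side0.png

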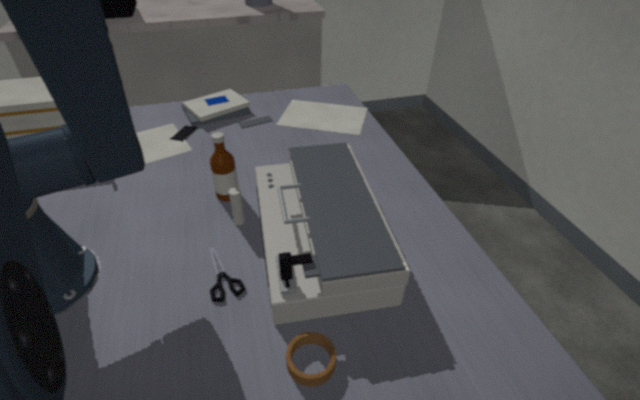

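View pics/top0.png

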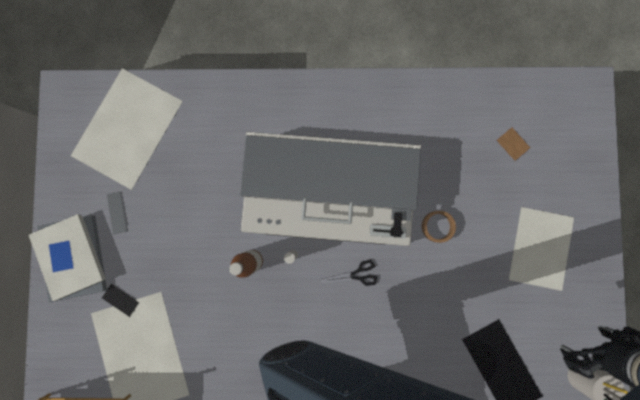

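```bash
cat >> h.py <<'E'
from scipy.spatial.transform import Rotation as R
from scipy.optimize import least_squares
def proj(s,P):
    E=np.array(s["extrinsics"]); p=(np.atleast_2d(P)-E[:3,3])@E[:3,:3]; p=p*[1,-1,-1]
    q=p@np.array(s["mtx"]).T; return q[:,:2]/q[:,2:]
def delta(pos,rot):
    st=sense(); Rt=np.array(st["tool_rot"]); 
    print("shift mm",np.round(Rt.T@(np.array(pos)-st["tcp_pos"])*1e3,1),"turn",np.round(R.from_matrix(Rt.T@rot).as_rotvec(degrees=True),1),"clock",st["clock"])
E
python3 - <<'E'
from h import *
S={c:cams.snapshot(c) for c in("top","side")}
cor=np.array([[90,228],[90,-228],[-70,-228],[-70,228]])/1e3
def P(v): 
    x,y,a=v; c,s=np.cos(a),np.sin(a)
    return np.c_[cor@np.array([[c,s],[-s,c]])+[x,y],np.full(4,.1205)]
v0=[.642,-.0195,np.radians(-4.5)]
obs={}
for c in S:
    r=cams.silhouettes(c,"cover"); m=r[0]["region"].astype(np.uint8); print(c,r[0]["score"],m.sum())
    m=cv2.morphologyEx(m,cv2.MORPH_OPEN,np.ones((15,15)))
    k=max(cv2.findContours(m,0,2)[0],key=cv2.contourArea)
    h=cv2.approxPolyN(k,4,ensure_convex=True)[0].astype(float) if hasattr(cv2,"approxPolyN") else None
    p=proj(S[c],P(v0)); 
    obs[c]=np.array([h[np.argmin(((h-q)**2).sum(1))] for q in p]); print(np.round(p,1).tolist(),obs[c].tolist())
for cs in(["top"],["side"],["top","side"]):
    f=least_squares(lambda v:np.concatenate([(proj(S[c],P(v))-obs[c]).ravel() for c in cs]),v0,loss="soft_l1")
    print(cs,np.round(f.x[:2],4),np.degrees(f.x[2]),np.round(f.fun,1))
E
```

```text
top 0.98 11527
[[244.9, 135.5], [420.5, 148.8], [416.4, 210.8], [239.1, 196.6]] [[246.0, 133.0], [423.0, 147.0], [416.0, 215.0], [239.0, 195.0]]
side 0.96 10154
[[344.5, 140.8], [404.8, 266.1], [320.7, 278.4], [286.8, 146.4]] [[346.0, 143.0], [407.0, 269.0], [313.0, 282.0], [289.0, 146.0]]
['top'] [ 0.642  -0.0209] -5.826686343858572 [ 0.5  0.5 -1.3  3.9  0.2 -2.3  0.2 -0.6]
['side'] [ 0.6397 -0.0259] -5.827123810678759 [ 0.5 -0.6 -4.1  1.2  4.4 -0.9 -0.6  1.2]
['top', 'side'] [ 0.64   -0.0223] -6.162511009415863 [ 1.3  0.8 -0.6  5.2  0.6 -0.9  0.7 -0.3  0.7 -1.2 -5.4  0.   3.2 -2.6
 -0.3  0.4]
```

Emit:
send_rows(targets=[[[60, 0, 0, 0, 0, 0, 10], [60, 0, 0, 0, 0, 0, 10], [60, 0, 0, 0, 0, 0, 10]]], force=40)

```text
clock: 1.48
tcp_pos: [0.2717, -0.5628, 0.2563]
tool_rot: [[0.997, -0.08, -0.0], [-0.08, -0.997, 0.0], [-0.0, -0.0, -1.0]]
force: [0.4, 1.0, 0.1]
grip_width: 0.0512
grip_force: 0.0
```

Emit:
send_rows(targets=[[[60, 25, -48, 0, 0, 0, 0], [60, 25, -48, 0, 0, 0, 0], [60, 25, -48, 0, 0, 0, 0], [60, 25, -48, 0, 0, 0, 0], [60, 25, -48, 0, 0, 0, 0], [60, 25, -48, 0, 0, 0, 0], [60, 25, -48, 0, 0, 0, 0], [60, 22, -51, 15, 0, 0, 0], [60, 0, 0, 15, 0, 0, 0], [60, 0, 0, 15, 0, 0, 0]]])

```text
clock: 2.72
tcp_pos: [0.4968, -0.1915, 0.2107]
tool_rot: [[0.997, -0.073, 0.0], [-0.073, -0.997, -0.001], [0.0, 0.001, -1.0]]
force: [-0.7, -0.5, 0.1]
grip_width: 0.0516
grip_force: 0.0
```

Run:
```python
from h import *
yaw=np.radians(-4.6);Rp=R.from_euler("z",-4.6,degrees=True).as_matrix()
for c in("side","top","side"):
    s=spots(c,["lock_top","cover_handle","plotter"])
    if c=="side": cv2.imwrite("pics/side1.png",cv2.resize(s["color"][150:350,180:450,::-1],None,fx=2.8,fy=2.8))
print(sense()["tcp_pos"],sense()["clock"])
```

```text
side lock_top [ 0.5014 -0.1886  0.1458] 0.77
side cover_handle [ 0.6435 -0.0218  0.0034] 0.53
side plotter [ 0.6382 -0.0224  0.0029] 0.91
side plotter [ 0.3762 -0.0856  0.0004] 0.26
top lock_top [ 0.4979 -0.1917  0.1405] 0.48
top cover_handle [ 0.5362 -0.0101  0.1103] 0.96
top plotter [ 0.6402 -0.0182  0.0042] 0.86
side lock_top [ 0.5024 -0.1947  0.1481] 0.56
side lock_top [ 0.5144 -0.3298 -0.0036] 0.41
side cover_handle [ 0.433   0.0858 -0.0023] 0.23
side plotter [ 0.6421 -0.022   0.0042] 0.94
[ 0.49679674 -0.19165143  0.21164431] 3.325
```

View pics/side1.png

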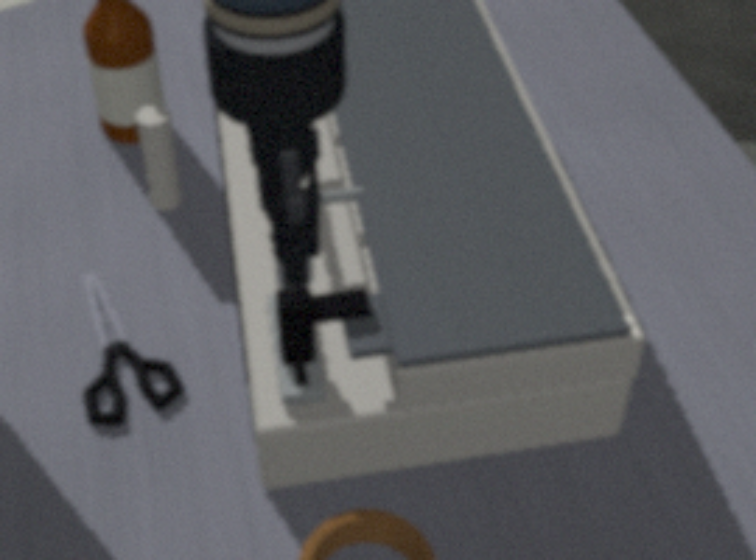

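Emit:
send_rows(targets=[[[60, 3, 0, 20, 0, 0, 0], [60, 0, 0, 20, 0, 0, 0], [60, 0, 0, 20, 0, 0, 0], [60, 0, 0, 12, 0, 0, 0], [60, 0, 0, 10, 0, 0, 0], [60, 0, 0, 0, 0, 0, 0]]])

```text
clock: 4.08
tcp_pos: [0.4996, -0.1915, 0.1289]
tool_rot: [[0.997, -0.074, -0.001], [-0.074, -0.997, 0.001], [-0.001, -0.0, -1.0]]
force: [0.7, -0.5, -0.5]
grip_width: 0.0512
grip_force: 0.0
```

Emit:
send_rows(targets=[[[15, 0, 0, 0, 0, 0, 0], [15, 0, 0, 0, 0, 0, 0], [15, 0, 0, 0, 0, 0, 0], [15, 0, 0, 0, 0, 0, 0]]], force=30)

```text
clock: 4.58
tcp_pos: [0.5001, -0.1917, 0.13]
tool_rot: [[0.997, -0.074, 0.001], [-0.074, -0.997, -0.0], [0.001, 0.0, -1.0]]
force: [-0.5, 0.9, 5.6]
grip_width: 0.0198
grip_force: 33.1
```

Emit:
send_rows(targets=[[[15, 0, -6, 0, 0, 0, 0], [15, 0, -6, 0, 0, 0, 0], [15, 0, -6, 0, 0, 0, 0], [15, 0, -6, 0, 0, 0, 0], [15, 0, -6, 0, 0, 0, 0], [15, 0, -4, 0, 0, 0, 0], [15, 0, -4, 0, 0, 0, 0], [15, 0, 0, 0, 0, 0, 0]]])

```text
clock: 5.58
tcp_pos: [0.5032, -0.1539, 0.13]
tool_rot: [[0.997, -0.074, 0.002], [-0.074, -0.997, -0.001], [0.002, 0.001, -1.0]]
force: [0.3, 0.4, 6.2]
grip_width: 0.0195
grip_force: 33.3
```

Emit:
send_rows(targets=[[[15, 0, -2, 0, 0, 0, 0], [15, 0, -2, 0, 0, 0, 0], [15, 0, -2, 0, 0, 0, 0], [15, 0, 0, 0, 0, 0, 0]]])

```text
clock: 6.08
tcp_pos: [0.5036, -0.1497, 0.13]
tool_rot: [[0.997, -0.073, 0.002], [-0.073, -0.997, -0.004], [0.002, 0.004, -1.0]]
force: [-1.5, -5.7, 5.0]
grip_width: 0.0197
grip_force: 33.3
```

Force is rising: near the stop. Push a bit more to confirm.

Emit:
send_rows(targets=[[[15, 0, -2, 0, 0, 0, 0], [15, 0, -2, 0, 0, 0, 0], [15, 0, 0, 0, 0, 0, 0]]])

```text
clock: 6.45
tcp_pos: [0.5038, -0.1492, 0.13]
tool_rot: [[0.998, -0.071, 0.001], [-0.071, -0.997, -0.01], [0.002, 0.01, -1.0]]
force: [-5.1, -17.5, 3.2]
grip_width: 0.0191
grip_force: 33.2
```

Emit:
send_rows(targets=[[[15, 0, -2, 0, 0, 0, 0], [15, 0, 0, 0, 0, 0, 0]]])

```text
clock: 6.7
tcp_pos: [0.5038, -0.149, 0.13]
tool_rot: [[0.998, -0.07, 0.001], [-0.07, -0.997, -0.013], [0.002, 0.013, -1.0]]
force: [-7.3, -23.9, 1.7]
grip_width: 0.0196
grip_force: 33.4
```

Emit:
send_rows(targets=[[[15, 0, 4, 0, 0, 0, 0], [55, 0, 0, 0, 0, 0, 0], [55, 0, 0, 0, 0, 0, 0], [55, 0, 0, 0, 0, 0, 0], [55, 0, 0, -20, 0, 0, 0], [55, 0, 0, -30, 0, 0, 0], [55, 0, 0, -30, 0, 0, 0], [55, 0, 0, -30, 0, 0, 0], [55, 0, 0, -20, 0, 0, 0], [40, 0, 0, 0, 0, 0, 0]]])

```text
clock: 7.95
tcp_pos: [0.5039, -0.1456, 0.2606]
tool_rot: [[0.997, -0.073, 0.003], [-0.073, -0.997, -0.002], [0.003, 0.001, -1.0]]
force: [-0.1, -0.1, 0.6]
grip_width: 0.0346
grip_force: 0.0
```

Run:
```python
from h import *
for c in("side","top"):
    s=spots(c,["lock_top","cover_handle"])
Rp=R.from_euler("z",-4.6,degrees=True).as_matrix()
# candidates for tool rotation, 30 deg forward tilt
H=np.array([.531,-.0107,.1165])
a=np.radians(30)
zt=Rp@[np.sin(a),0,-np.cos(a)]
for sg in(1,-1):
    yt=sg*Rp@[np.cos(a),0,np.sin(a)]; xt=np.cross(yt,zt); rot=np.c_[xt,yt,zt]
    print(sg,np.round(rot,3).tolist(),np.round(H-zt*.106,4)); delta(H-zt*.106,rot)
print(sense()["q"])
```

```text
side lock_top [ 0.5039 -0.1483  0.1431] 0.96
top cover_handle [ 0.537  -0.0109  0.1121] 0.94
1 [[0.08, 0.863, 0.498], [0.997, -0.069, -0.04], [0.0, 0.5, -0.866]] [ 0.4782 -0.0064  0.2083]
shift mm [ -34.5 -136.7   50.1] turn [-23.7  23.5 -87.4] clock 8.25
-1 [[-0.08, -0.863, 0.498], [-0.997, 0.069, -0.04], [-0.0, -0.5, -0.866]] [ 0.4782 -0.0064  0.2083]
shift mm [ -34.5 -136.7   50.1] turn [23.5 23.8 88.1] clock 8.25
[-2.83810012e+01  2.23191720e+01  9.64043805e+01  1.24967015e-03
  6.14189381e+01  6.58393384e+01]
```

Emit:
send_rows(targets=[[[30, -12, -45, 0, 0, 0, 0], [30, -12, -45, 0, 0, 0, 0], [30, -12, -45, 0, 0, 0, 0], [30, 0, 0, 0, 0, 0, -10], [30, 0, 0, 0, 0, 0, -10], [30, 0, 0, 0, 0, 0, -10], [30, 0, 0, 0, 0, 0, -10], [30, 0, 0, 0, 0, 0, -10], [30, 0, 0, 0, 0, 0, -10]]])

```text
clock: 9.38
tcp_pos: [0.4769, -0.0084, 0.2586]
tool_rot: [[0.558, 0.83, -0.001], [0.83, -0.558, 0.0], [-0.0, -0.001, -1.0]]
force: [-0.2, -0.4, 0.5]
grip_width: 0.0254
grip_force: 0.0
```

Emit:
send_rows(targets=[[[30, 0, 0, 0, 0, 0, -10], [30, 0, 0, 0, 0, 0, -10], [30, 0, 0, 0, 0, 0, -9.6], [30, 0, 0, 0, -10, 0, 0], [30, 0, 0, 0, -10, 0, 0], [30, 0, 0, 0, -10, 0, 0], [30, 0, 0, 0, 0, 0, 0]]])

```text
clock: 10.25
tcp_pos: [0.4733, -0.0071, 0.257]
tool_rot: [[0.082, 0.868, 0.49], [0.997, -0.073, -0.037], [0.004, 0.491, -0.871]]
force: [0.1, 0.0, 0.5]
grip_width: 0.0255
grip_force: 0.0
```

```bash
cat >> h.py <<'E'
Rp=R.from_euler("z",-4.6,degrees=True).as_matrix()
def tool(deg):
    a=np.radians(deg); z=Rp@[np.sin(a),0,-np.cos(a)]; y=Rp@[np.cos(a),0,np.sin(a)]
    return np.c_[np.cross(y,z),y,z]
E
python3 - <<'E'
from h import *
H=np.array([.532,-.0107,.1165]); T=tool(30)
delta(H-T[:,2]*.066,T)
for c in("side","top","side"): s=spots(c,["cover_handle","cover_hinge"])
print(sense()["q"],sense()["tool_rot"])
s=cams.snapshot("side")
cv2.imwrite("pics/side2.png",cv2.resize(s["color"][150:350,180:450,::-1],None,fx=2.8,fy=2.8))
E
```

```text
shift mm [  0.8 -18.5  85.3] turn [-0.6 -0.1 -0.2] clock 10.25
side cover_handle [ 0.5335 -0.0108  0.118 ] 0.96
side cover_hinge [ 0.7319 -0.029   0.1111] 0.77
top cover_handle [ 0.5347 -0.0098  0.1103] 0.68
top cover_hinge [ 0.7378 -0.0292  0.1115] 0.61
side cover_handle [ 0.5308 -0.0161  0.1159] 0.55
side cover_hinge [ 0.7332 -0.0248  0.1112] 0.68
[-18.49606597  12.00630879 122.04870335  22.81250627  18.08489697
 -33.89945594] [[ 7.98697199e-02  8.63854340e-01  4.97369588e-01]
 [ 9.96805212e-01 -6.94388620e-02 -3.94666084e-02]
 [ 4.43377262e-04  4.98932785e-01 -8.66640571e-01]]
```

View pics/side2.png

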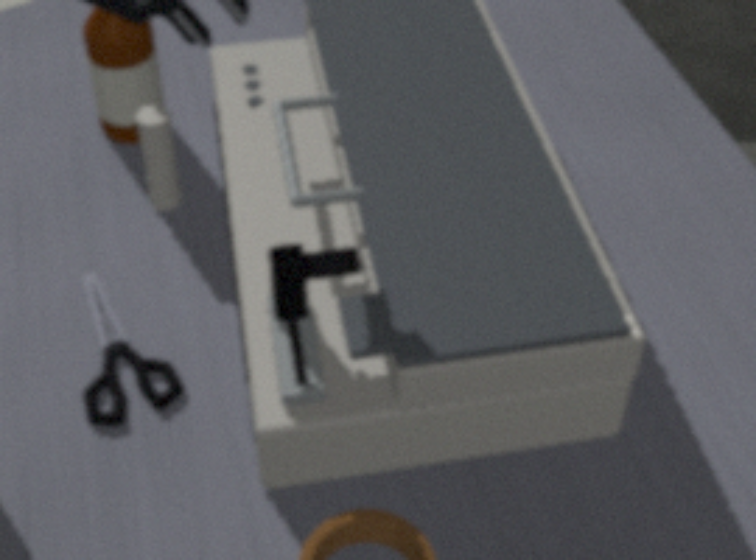

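Run:
```python
from h import *
H=np.array([.532,-.0107,.1165]); yv=Rp[:,1]
for c in ("side","top"):
    s=cams.snapshot(c); p=proj(s,[H+yv*.06,H-yv*.06]); print(c,p.round(1), (p-[180,150])*2.8 if c=="side" else "")
    if c=="top":
        im=cv2.resize(s["color"][150:260,220:440,::-1],None,fx=3.6,fy=3.6,interpolation=cv2.INTER_CUBIC)
        for q in (p-[220,150]+.5)*3.6: cv2.circle(im,tuple(int(v) for v in q),2,(0,0,255),-1)
        cv2.imwrite("pics/top2.png",im)
```

```text
side [[279.5 186.6]
 [286.2 220.6]] [[278.66952268 102.53569581]
 [297.33834019 197.62124107]]
top [[302.7 217.4]
 [349.3 221.3]]
```

View pics/top2.png

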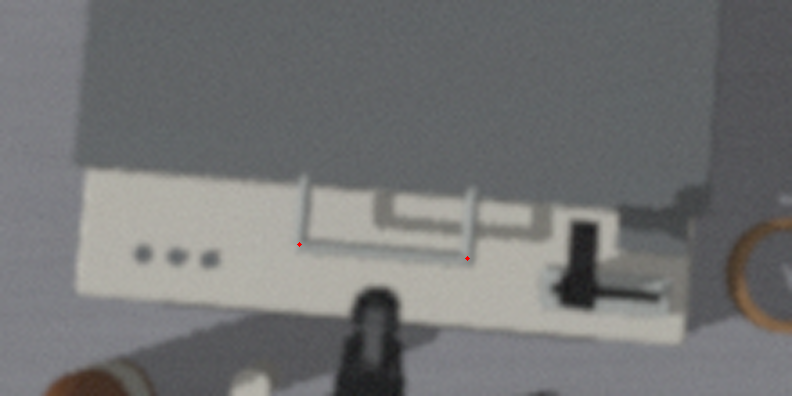

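Emit:
send_rows(targets=[[[30, 0, -9, 0, 0, 0, 0], [30, 1, -9.5, 10, 0, 0, 0], [30, 0, 0, 25, 0, 0, 0], [30, 0, 0, 25, 0, 0, 0], [30, 0, 0, 25, 0, 0, 0], [30, 0, 0, 0, 0, 0, 0]]])

```text
clock: 11.6
tcp_pos: [0.5006, -0.0085, 0.1826]
tool_rot: [[0.08, 0.864, 0.497], [0.997, -0.071, -0.037], [0.004, 0.499, -0.867]]
force: [-0.6, 0.2, 0.0]
grip_width: 0.0255
grip_force: 0.0
```

Run:
```python
from h import *
H=np.array([.532,-.0107,.1165]); T=tool(30)
delta(H-T[:,2]*.006,T); print(np.round(sense()["q"],1))
```

```text
shift mm [ 0.1 -5.7 67. ] turn [-0.1 -0.2 -0.1] clock 11.6
[-17.5  24.  124.3  69.6   7.  -80.5]
```

Emit:
send_rows(targets=[[[30, 0, 0, -15, 3, 0, 0], [30, 0, 0, -15, 3, 0, 0], [30, 0, 0, 0, 4, 0, 0], [30, 0, 0, 0, 5, 0, 0], [30, 0, 0, 0, 5, 0, 0], [30, 0, 0, 0, 0, 0, 0]]])

```text
clock: 12.35
tcp_pos: [0.4981, -0.0023, 0.1991]
tool_rot: [[0.065, 0.967, 0.247], [0.998, -0.068, 0.005], [0.021, 0.246, -0.969]]
force: [-1.1, 0.4, -0.4]
grip_width: 0.0255
grip_force: 0.0
```

Run:
```python
from h import *
H=np.array([.532,-.0107,.1165]); T=tool(10)
delta(H-T[:,2]*.006,T); print(np.round(sense()["q"],1))
```

```text
shift mm [-7.8 13.4 82.4] turn [ 4.2 -1.4  0.6] clock 12.35
[-15.4  21.9 113.    7.7  31.6 -17.6]
```

Emit:
send_rows(targets=[[[30, -4, 6, 0, 4.2, -1.4, 0.6], [30, -4, 7, 0, 0, 0, 0], [30, 0, 0, 10, 0, 0, 0], [30, 0, 0, 15, 0, 0, 0], [30, 0, 0, 0, 0, 0, 0]]])

```text
clock: 12.98
tcp_pos: [0.5114, -0.0103, 0.1737]
tool_rot: [[0.08, 0.983, 0.166], [0.997, -0.08, -0.01], [0.003, 0.166, -0.986]]
force: [-0.8, 0.1, 0.7]
grip_width: 0.0255
grip_force: 0.0
```

Run:
```python
from h import *
H=np.array([.532,-.0107,.1165]); T=tool(10)
delta(H-T[:,2]*.006,T); print(np.round(sense()["q"],1))
```

```text
shift mm [ 1.1 10.7 53.8] turn [-0.4 -0.2 -0. ] clock 12.975
[-14.7  26.3 109.3   3.2  35.  -12.6]
```

Emit:
send_rows(targets=[[[30, 1, 10.5, 0, 0, 0, 0], [30, 0, 0, 15, 0, 0, 0], [30, 0, 0, 15, 0, 0, 0], [30, 0, 0, 14, 0, 0, 0], [30, 0, 0, 10, 0, 0, 0], [30, 0, 0, 0, 0, 0, 0]]])

```text
clock: 13.72
tcp_pos: [0.5321, -0.0109, 0.1231]
tool_rot: [[0.08, 0.983, 0.168], [0.997, -0.079, -0.011], [0.003, 0.168, -0.986]]
force: [-0.6, -0.5, 0.4]
grip_width: 0.0257
grip_force: 0.0
```

Run:
```python
from h import *
H=np.array([.532,-.0107,.1165]); T=tool(10)
delta(H-T[:,2]*.006,T); s=cams.snapshot("side")
cv2.imwrite("pics/side3.png",cv2.resize(s["color"][150:270,210:390,::-1],None,fx=4,fy=4))
```

```text
shift mm [ 0.2 -1.3  0.4] turn [-0.3 -0.2 -0. ] clock 13.725
```

View pics/side3.png

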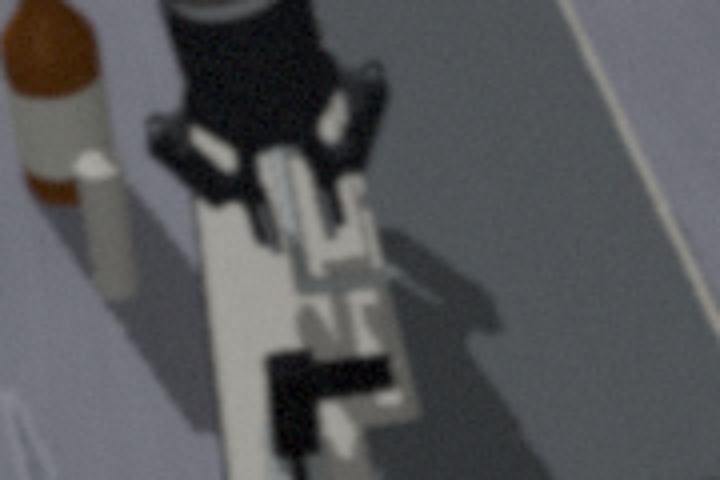

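Emit:
send_rows(targets=[[[5, 0, 0, 0, 0, 0, 0], [5, 0, 0, 0, 0, 0, 0], [5, 0, 0, 0, 0, 0, 0], [5, 0, 0, 0, 0, 0, 0]]], force=60)

```text
clock: 14.28
tcp_pos: [0.5285, -0.0106, 0.1236]
tool_rot: [[0.079, 0.984, 0.162], [0.997, -0.078, -0.01], [0.003, 0.162, -0.987]]
force: [-6.3, -3.0, 0.7]
grip_width: 0.0077
grip_force: 58.4
```

Run:
```python
from h import *
st=sense(); T=np.array(st["tool_rot"]); p=np.array(st["tcp_pos"])
g=p+.006*T[:,2]; print("grasp",g, st["grip_width"])
# hinge: handle is 204 from the hinge along plotter x, hinge 4 mm below bar plane
h=g+Rp@[.204,0,-.004]; print("hinge",h)
# one-row step for rotating by d about the hinge, in tool axes
d=3
Rw=R.from_rotvec(np.radians(d)*Rp[:,1]).as_matrix()
pn=h+Rw@(p-h); print("shift",T.T@(pn-p)*1e3,"turn",R.from_matrix(T.T@Rw@T).as_rotvec(degrees=True))
```

```text
grasp [ 0.52946777 -0.01062688  0.11767701] 0.007700960764218936
hinge [ 0.73281067 -0.02698746  0.11367701]
shift [  0.03057173   2.52391559 -10.44289196] turn [2.99998349e+00 2.96718740e-03 9.49963091e-03]
```

Emit:
send_rows(targets=[[[5, 0, -3, 0, 0, 0, 0], [5, 0, 2.5, -10.4, 3, 0, 0], [5, 0, 2.5, -10.4, 3, 0, 0], [5, 0, 0, 0, 0, 0, 0]]])

```text
clock: 14.78
tcp_pos: [0.5307, -0.0108, 0.1455]
tool_rot: [[0.079, 0.995, 0.064], [0.997, -0.079, -0.003], [0.002, 0.064, -0.998]]
force: [-3.3, -1.1, -0.9]
grip_width: 0.0082
grip_force: 59.5
```

```bash
cat >> h.py <<'E'
def ang():
    st=sense(); T=np.array(st["tool_rot"]); g=np.array(st["tcp_pos"])+.006*T[:,2]
    h=np.array([.7328,-.0270,.1137]); v=Rp.T@(g-h)
    print("grasp rel hinge",v.round(4),"r",np.hypot(v[0],v[2]).round(4),"angle",np.degrees(np.arctan2(v[2],-v[0])-np.arctan2(.004,.204)).round(2),"tilt",np.degrees(np.arcsin((Rp.T@T[:,2])[0])).round(2),np.round(st["q"],1),st["grip_width"],st["force"],st["clock"])
E
python3 -c "
from h import *
ang()"
```

```text
grasp rel hinge [-0.2024 -0.      0.0258] r 0.204 angle 6.15 tilt 3.69 [-13.6  31.5 103.9   1.1  41.   -9.9] 0.008163093137696415 [-3.25961522 -1.09206461 -0.8790113 ] 14.775
```

Emit:
send_rows(targets=[[[5, 0, 2.5, -10.4, 3, 0, 0], [5, 0, 2.5, -10.4, 3, 0, 0], [5, 0, 2.5, -10.4, 3, 0, 0], [5, 0, 2.5, -10.4, 3, 0, 0], [5, 0, 0, 0, 0, 0, 0]]])

```text
clock: 15.4
tcp_pos: [0.5418, -0.0117, 0.1867]
tool_rot: [[0.08, 0.987, -0.142], [0.997, -0.078, 0.014], [0.003, -0.143, -0.99]]
force: [-2.8, -0.4, 0.1]
grip_width: 0.008
grip_force: 60.2
```

```bash
python3 -c "
from h import *
ang()
for c in('side','top'): s=spots(c,['cover_handle'])
s=cams.snapshot('side')
cv2.imwrite('pics/side4.png',cv2.resize(s['color'][100:350,180:450,::-1],None,fx=2.4,fy=2.4))
"
```

```text
grasp rel hinge [-1.924e-01 -1.000e-04  6.700e-02] r 0.2038 angle 18.08 tilt -8.21 [-12.6  32.1  92.5  -1.1  63.5  -7.4] 0.007976870087648328 [-2.84506883 -0.43522718  0.12498906] 15.4
side cover_handle [ 0.5422 -0.0121  0.1801] 0.63
```

View pics/side4.png

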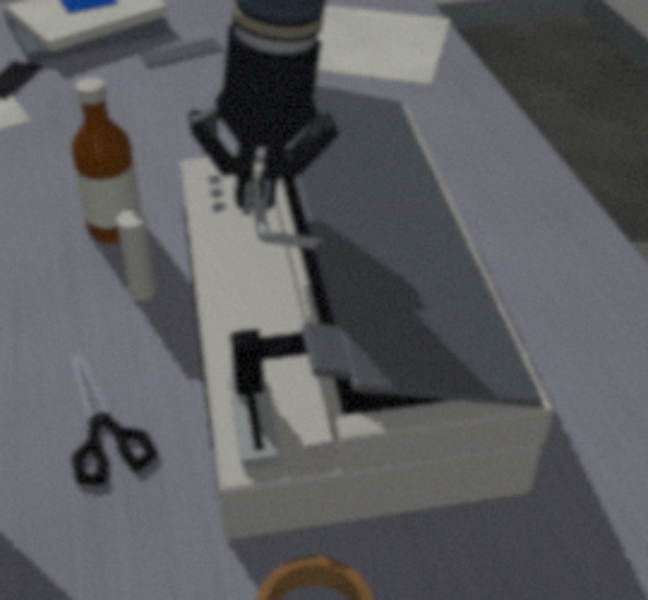

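Emit:
send_rows(targets=[[[5, 0, 2.5, -10.4, 3, 0, 0], [5, 0, 2.5, -10.4, 3, 0, 0], [5, 0, 2.5, -10.4, 3, 0, 0], [5, 0, 2.5, -10.4, 3, 0, 0], [5, 0, 2.5, -10.4, 3, 0, 0], [5, 0, 2.5, -10.4, 3, 0, 0], [5, 0, 2.5, -10.4, 3, 0, 0], [5, 0, 2.5, -10.4, 3, 0, 0], [5, 0, 0, 0, 0, 0, 0]]])

```text
clock: 16.77
tcp_pos: [0.588, -0.0155, 0.258]
tool_rot: [[0.08, 0.845, -0.529], [0.997, -0.066, 0.045], [0.003, -0.531, -0.847]]
force: [-0.6, 1.2, -0.7]
grip_width: 0.0081
grip_force: 60.7
```

```bash
python3 -c "
from h import *
ang()
for c in('side','top'): s=spots(c,['cover_handle','cover_hinge'])
"
```

```text
grasp rel hinge [-0.1484 -0.0002  0.1392] r 0.2035 angle 42.03 tilt -32.08 [-10.9  41.1  66.9  -3.3 104.   -6.2] 0.008111869373906221 [-0.58971421  1.19729184 -0.68984527] 16.775
side cover_handle [ 0.5874 -0.0195  0.251 ] 0.95
side cover_hinge [ 0.7334 -0.0251  0.1083] 0.65
```

Emit:
send_rows(targets=[[[5, 0, 2.5, -10.4, 3, 0, 0], [5, 0, 0, 0, 0, 0, 0], [5, 0, 0, 0, 0, 0, 0], [5, 0, 0, 0, 0, 0, 0], [5, 0, 0, 0, 0, 0, 0]]])

```text
clock: 17.7
tcp_pos: [0.5953, -0.0162, 0.2651]
tool_rot: [[0.08, 0.817, -0.572], [0.997, -0.064, 0.048], [0.003, -0.574, -0.819]]
force: [4.3, 2.7, -6.4]
grip_width: 0.008
grip_force: 60.9
```

```bash
python3 -c "
from h import *
ang()
for c in('top','side'): s=spots(c,['cover_handle','lock_top'])
O=np.array([.642,-.02,0])
im=cv2.resize(s['color'][50:350,150:470,::-1],None,fx=2,fy=2)
for a,col in((40,(255,0,0)),(45,(0,0,255)),(50,(0,255,0))):
  t=np.radians(a)
  P=[O+Rp@[.09-.16*np.cos(t),y,.1125+.16*np.sin(t)] for y in(-.228,.228)]
  for q in (proj(s,P)-[150,50])*2: cv2.circle(im,tuple(int(v) for v in q),2,col,-1)
cv2.imwrite('pics/side5.png',im)
"
```

```text
grasp rel hinge [-0.1413 -0.0002  0.1465] r 0.2036 angle 44.91 tilt -35.01 [-10.7  42.7  63.5  -3.6 108.6  -6.3] 0.008006819679248354 [ 4.26658543  2.72394572 -6.35010481] 17.7
top lock_top [ 0.5025 -0.1526  0.1427] 0.5
side cover_handle [ 0.5938 -0.0173  0.2576] 0.94
side lock_top [ 0.5064 -0.1503  0.1447] 0.83
side lock_top [ 0.5104 -0.3295 -0.0022] 0.2
```

View pics/side5.png

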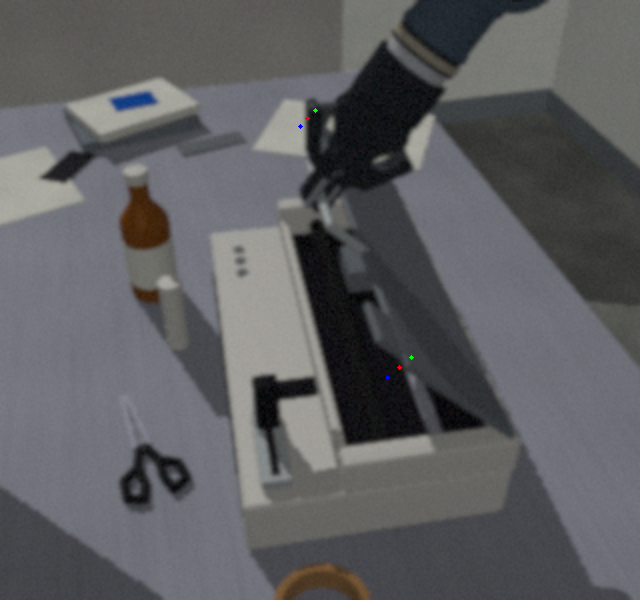

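Emit:
send_rows(targets=[[[5, 0, 1, 0, 0, 0, 0], [5, 0, 0.5, 0, 0, 0, 0], [5, 0, 0, 0, 0, 0, 0], [5, 0, 0, 0, 0, 0, 0], [5, 0, 0, 0, 0, 0, 0], [5, 0, 0, 0, 0, 0, 0]]])

```text
clock: 18.75
tcp_pos: [0.5956, -0.0162, 0.2652]
tool_rot: [[0.08, 0.814, -0.575], [0.997, -0.064, 0.048], [0.003, -0.577, -0.817]]
force: [0.5, 3.7, -1.4]
grip_width: 0.0078
grip_force: 61.0
```

```bash
python3 -c "
from h import *
ang(); print(sense()['wrist_torque'])
s=cams.snapshot('side'); O=np.array([.642,-.02,0])
im=cv2.resize(s['color'][180:290,280:420,::-1],None,fx=5,fy=5,interpolation=cv2.INTER_CUBIC)
im=cv2.convertScaleAbs(im,alpha=1.8,beta=20)
for a,col in((40,(255,0,0)),(45,(0,0,255)),(50,(0,255,0))):
  t=np.radians(a)
  P=[O+Rp@[.09-.16*np.cos(t),y,.1125+.16*np.sin(t)] for y in(-.228,)]
  for q in (proj(s,P)-[280,180]+.5)*5: cv2.circle(im,tuple(int(v) for v in q),3,col,-1)
cv2.imwrite('pics/side6.png',im)
"
```

```text
grasp rel hinge [-0.141  -0.0003  0.1466] r 0.2034 angle 44.99 tilt -35.24 [-10.7  42.8  63.3  -3.6 108.9  -6.3] 0.007836590760269484 [ 0.54520266  3.65212549 -1.44380288] 18.75
[ 0.534717   -0.36783847 -0.33789015]
```

View pics/side6.png

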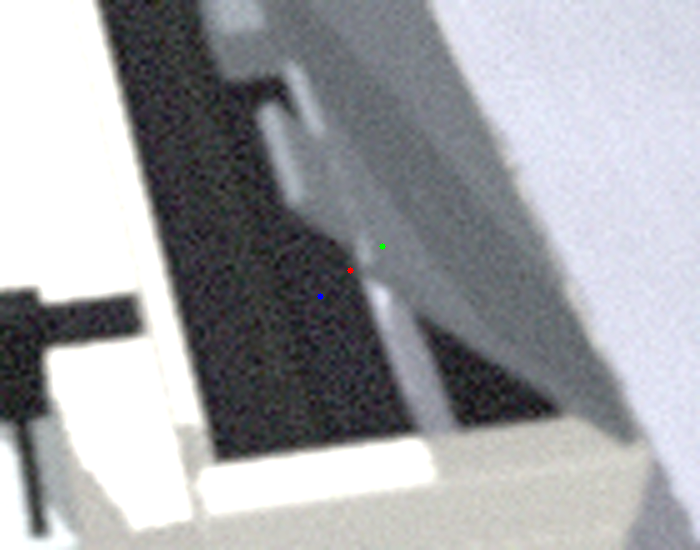

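```bash
python3 -c "
from h import *
print(order.finish_job())"
```

```text
the job is handed in; nothing more can be done
None
```

I slid the lock to its end stop, lifted the cover to about 45° (45.0° from the arm's position, 46–47° by eye in the camera picture), and handed the job in at about 19 s with the fingers still gripping the handle; the bottle, glue stick, tape roll and scissors were not touched.

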